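Hold the clutch pulley home for its circlip

TASK

Lift the loose yellow dust cap off the drive unit and stand it upright in the blue parts tray. Then slip the grey pulley wheel, hub up, over the drive's upright shaft and press it down against the sprung clutch plate until it meets the brass shoulder hard, and finish still holding it down there with a steady, moderate push, not the arm's full strength, so that I can snap the circlip on. Leave everything else on the shelf where it is.

Things in the scene. Friction and masses are not known exactly. Their poses are not given: they have to be found in the camera images.
- cap_center (a point): Loose yellow plastic dust cap, a cup mouth-down over the shaft end: 64 mm in diameter, 67 mm tall, with a black grip knob on top on its axis: neck 20 mm in diameter, flaring to 24 mm over its last 6 mm, 20 mm tall. 87 mm tall in all. This point is on its axis half-way up: 43.5 mm above the rim, 43.5 mm below the knob's top; z points up out of the knob.
- cap: The same cap; origin at the centre of its open rim, z up out of the knob. About 80 g (varies 0.7 to 1.4 times). Not fastened: it rests on the drive's top face, 44 mm above the shelf, around a 4 mm high spigot with 2.5 mm play, and must rise 65 mm to clear the shaft tip.
- tray_in (a point): Blue plastic parts tray, 170 mm (its x) by 140 mm (its y), 22 mm high, walls and floor 4 mm, open on top, empty, fixed on the shelf to the left or the right of the drive. This point is the centre of its inner floor.
- pulley_center (a point): Grey steel V-belt pulley wheel standing loose on the shelf, hub up, on the other side of the drive from the tray: wheel 64 mm in diameter, 14 mm thick, hub 26 mm in diameter rising 18 mm above it (32 mm in all), 12 mm bore right through. This point is on the bore's axis half-way up, 16 mm above the underside; z points up out of the hub.
- pulley: The same pulley; origin at the centre of its underside, z up out of the hub. About 0.22 kg (varies 0.7 to 1.4 times). Fingertips that hold the hub can bear down on the wheel's flat upper face, 14 mm above the underside.
- seat: The hard stop: brass shoulder sleeve, 18 mm in diameter, on the drive's upright shaft; origin at the centre of its upper face, 64 mm above the shelf, z up. The steel shaft, 10 mm in diameter, rises 42 mm above it, the last 8 mm tapering to 4 mm. The drive (gear motor on a plate, fixed) reaches 52 mm to each side of the shaft, and 120 mm along this x, where the motor lies, 59 mm high.
- plate (a joint): Sprung clutch plate, a steel ring 44 mm in diameter around the shoulder. 0 m when free, its top 8 mm above the shoulder, so the pulley meets it first; grows as it is pressed down, 0.008 when the pulley is on the shoulder. The spring pushes up with 4 N when free, 12 N at the shoulder; a push of 15 to 25 N on the pulley holds it there firmly.
- strip: Ivory selector button strip, 190 x 30 x 19 mm, lying loose; origin at the centre of its underside. Leave alone.
- escutcheon: Round brass escutcheon plate, 72 mm in diameter, 8 mm thick, lying loose; origin at the centre of its underside. Leave alone.
- arc_cover: Chrome half-round light cover, 240 mm across, 36 mm high as it lies on its edge; origin at the middle of the chord between its two ends. Leave alone.
- clip_tin: Small open tin of circlips, 60 mm in diameter, 16 mm high; origin at the centre of its underside. Leave alone.

How it is judged:
On the way, in this order (a step that is already met when the one before it is completed fails the run):
1. the cap stands upright in the tray, let go (z of cap_center in the frame of tray_in between 0.04 and 0.047 m and x of cap_center in the frame of tray_in between -0.08 and 0.08 m and y of cap_center in the frame of tray_in between -0.065 and 0.065 m and angle between cap_center's own z axis and vertical below 0.1 rad and linear speed of cap below 0.02 m/s and contact force between the fingers and cap below 0.1 N), for 0.2 s.
2. the pulley is on the shaft, pressed down on the shoulder by the fingers (z of pulley_center in the frame of seat between 0.0135 and 0.0172 m and horizontal distance between pulley_center and seat below 0.003 m and angle between pulley_center's own z axis and vertical below 0.07 rad and value of joint plate above 0.0062 m and contact force between pulley and seat above 1 N and contact force between the fingers and pulley above 4 N), for 0.3 s.
At the end, for the whole second after the job is handed in: The cap stands upright (6 degrees) on the tray floor, still and untouched. The pulley, hub up, is on the shaft, within 1 mm of the brass shoulder and pressing on it with 1 to 40 N, upright to 4 degrees, the plate down at least 6.2 mm, the fingers pushing on the pulley with over 4 N (all of step 1 and all of step 2 and contact force between pulley and seat below 40 N); the arm keeps its last pose, push and grip.
It fails at once if the strip is shifted by more than 30 mm (distance of strip from where it was at the start of the episode above 0.03 m).
It fails at once if the escutcheon is shifted by more than 30 mm (distance of escutcheon from where it was at the start of the episode above 0.03 m).
It fails at once if the arc cover is shifted by more than 30 mm (distance of arc_cover from where it was at the start of the episode above 0.03 m).
It fails at once if the clip tin is shifted by more than 30 mm (distance of clip_tin from where it was at the start of the episode above 0.03 m).
It also fails if it takes over 64 s, if anything falls off the work surface, if the arm or the gripper's body presses on something with over 40 N, if the wrist force passes 120 N, or if a joint passes its speed limit or range.

ROBOT

A 7-joint arm with a two-finger parallel gripper is mounted at the origin on the work surface. World frame = base frame: x ahead of the robot, y to its left, z up, the work surface at z = 0. Lengths are in m, angles in rad, forces in N, time in s.
With the tool pointing down it reaches from about 0.4 to 0.9 m from the base axis. Payload 5.5 kg.
Tool frame: the origin (TCP) lies between the finger pads; the fingertips stand 19 mm ahead of it and the grasp point (between the pads) is the TCP; x points along the fingers, z is the direction in which the jaws open and shut, and the axes are right-handed (so a half turn about x gives the same grasp; the last joint's range is limited). The gripper opens to 85 mm and grips with 20 to 120 N. Pads are 22 mm wide; open, the fingers measure 114 mm over their backs; the gripper's body (76 mm by 85 mm) begins 54 mm behind the grasp point. The pads swing forward as they close: fully open they stand 13 mm farther back than shut.
Start: joints at [1.501, 0.501, -0.427, 1.55, 0.221, 1.138, -0.21], TCP at [0.212, -0.614, 0.25] pointing down, gripper open.
Joint ranges: [-2.88, 2.88], [-0.31, 2.03], [-1.54, 1.56], [0.2, 2.42], [-1.41, 4.55], [0.19, 2.02], [-2.57, 2.57]. Speed limits (rad/s): [2.57, 2.57, 3.14, 3.14, 3.14, 3.14, 3.14].

INTERFACE

Orientations are given as a rotation vector (axis times angle).
In Python, from station import status, optics, manip gives the robot as it stands.
- The arm moves only by the tool step_arm, never from a script. Its argument "targets" is a list that holds one entry, the list of rows, each a list of 6 numbers: the shift along the tool's x, y, z in mm, then the turn, a rotation vector about the tool's x, y, z in rad. In form: [[[tx, ty, tz, rx, ry, rz], ...]]. A call has exactly 5 rows; each row is the pose to reach, as a shift and turn from the pose commanded when the call began, along the tool's axes at that moment; what a row does not reach only later rows make up. A row lasts 1/10 s, in which the tool goes at most 50 mm and 8.59 degrees, less where a joint would pass 70% of its speed; a pose out of reach is approached as far as the arm can. A call with a gripper value outside its range is refused whole. "grip" is the opening, from -1 (shut) to 1 (fully open), set as the call begins (left out, the last holds). The fingers move at their own pace and stop on an object; "grip_force" is the grip in N (left out, the last holds). Time passes only in rows, so rows that repeat a pose let the fingers close, or fill a call up. It gives the time, the measured TCP pose, the force and the opening at its end, in the units of the state.
- status.sense(): the state, without advancing time (a new reading comes with each control period).
- optics.capture(name): name is "scene" or "top" or "wrist"; returns the picture (420x560x3 uint8, red, green, blue); there is no depth.
- optics.camera_model(name): a dict with "fov_y" (degrees; the focal length in pixels is half the picture's height over the tangent of half this angle, whatever the lens; pixels are square), "cx", "cy" (the principal point, pixels), "rvec" (rotation vector, rad) and "tvec" (3), from world to camera coordinates, as OpenCV has them. Camera axes: x right, y down, z forward; pixel columns grow to the right and rows downward; lengths in m; the calibration is good to about 2 mm. A picture is of the moment at which its call begins: read the wrist's pose just before it. camera_model takes no time and is no camera call; for the wrist camera it gives the pose at the moment of the call.
- manip.close_job(): hands the job in, once; it reports no verdict.
The state is a dict: "time": time; "q": joint angles; "joint_velocities": joint speeds; "tau": joint torques, N m; "ee_pos": TCP position; "orientation": TCP orientation; "contact_force": force on the tool from outside, world axes, zero at the start; "wrist_torque": the same for the moment, N m; "finger_gap": finger opening in m.
Only numpy, scipy, OpenCV 4.12 (cv2) and the standard library are available. Lean on these libraries where they do the work, as an engineer would, in place of code of your own. Each camera call takes 0.05 s, during which the arm holds its last target.

## Working session

There is one attempt and no reset: what is moved stays moved. The work goes in short steps, Python scripts to look and compute and a tool call to move; the robot and the scene stay as the last step left them, time stands still between calls to the robot, and variables do not carry over. Pictures are saved under pics/ and viewed, and the job is handed in when it is done.

Besides the shell and the picture viewer there is one more tool, called after "Request:" as name(argument=value, ...), one argument or row to a line, values as JSON. step_arm: Moves the arm, as the interface text tells. Its arguments: {"type":"object","properties":{"targets":{"type":"array","items":{"type":"array","items":{"type":"array","items":{"type":"number"}}}},"grip":{"type":"number"},"grip_force":{"type":"number"}},"required":["targets"]}

```bash
ls; mkdir -p pics
python3 - <<'E'
from station import status, optics
import cv2
s=status.sense()
print({k:s[k] for k in s})
for n in ["scene","top","wrist"]:
    print(n,optics.camera_model(n))
    im=optics.capture(n); cv2.imwrite(f"pics/{n}0.png",cv2.cvtColor(im,cv2.COLOR_RGB2BGR))
E
```

```text
pics
{'time': 0.0, 'q': array([ 1.5011868 ,  0.5018556 , -0.42677831,  1.55145147,  0.22079596,
        1.13825726, -0.21034645]), 'joint_velocities': array([ 0.00053762,  0.00204274, -0.0001182 , -0.00021449, -0.00085036,
        0.00012699, -0.00077934]), 'tau': array([ 4.32774659e-04, -5.69519234e+01, -5.81623659e+00, -2.80935735e+01,
        1.06548186e-02,  1.21232303e-02, -1.80809155e-05]), 'ee_pos': array([ 0.21209784, -0.6137401 ,  0.24925267]), 'orientation': array([ 0.96182114,  1.35001963, -0.95987917]), 'contact_force': array([ 0.04266577,  0.66750868, -0.53363811]), 'wrist_torque': array([-0.05006558,  0.01673769,  0.00697006]), 'finger_gap': 0.08530573018065267}
scene {'fov_y': 57.81052341640944, 'cx': 274.33325375856697, 'cy': 213.95795269592566, 'rvec': array([ 2.30264474,  0.55932374, -0.2097117 ]), 'tvec': array([-0.54401979, -0.14776614,  1.04365191])}
top {'fov_y': 46.57192841005357, 'cx': 283.0990669695644, 'cy': 202.94995836455132, 'rvec': array([ 2.15260756, -2.19755212,  0.11523281]), 'tvec': array([0.01770067, 0.57858124, 1.24563262])}
wrist {'fov_y': 65.79466159094117, 'cx': 276.5173375830368, 'cy': 208.83729643281848, 'rvec': array([-2.33173228,  1.66096254,  0.27586026]), 'tvec': array([-0.64814064, -0.04194411,  0.37988194])}
```

View pics/scene0.png

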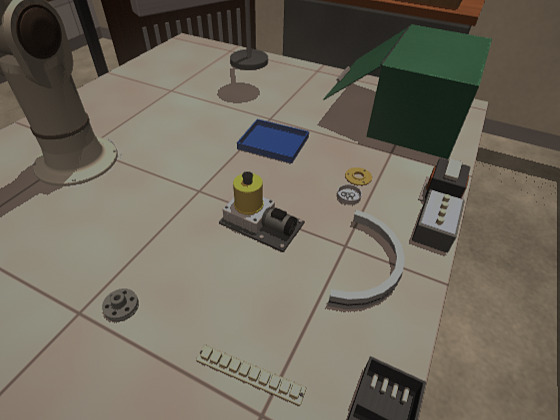

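View pics/top0.png

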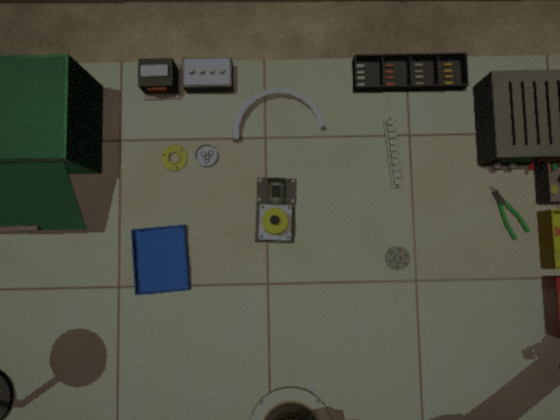

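View pics/wrist0.png

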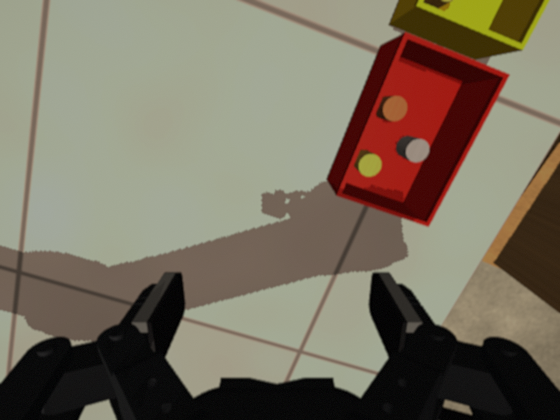

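The top view shows the cap knob at about (275,220), the tray at (161,259), the pulley at (398,258), and the motor pointing up-image (+x). The scene view has the same layout, with the knob at (247,178). Next I'll measure these.

```bash
cat > h.py <<'E'
import numpy as np, cv2
from scipy.spatial.transform import Rotation as R
from station import status, optics
def model(n):
    m=optics.camera_model(n); f=210/np.tan(np.radians(m['fov_y']/2))
    return f,m['cx'],m['cy'],R.from_rotvec(m['rvec']).as_matrix(),np.array(m['tvec'])
def ray(M,u,v):
    f,cx,cy,Rm,t=M
    d=Rm.T@np.array([(u-cx)/f,(v-cy)/f,1]); return -Rm.T@t, d/np.linalg.norm(d)
def onz(M,u,v,z):
    c,d=ray(M,u,v); return c+d*(z-c[2])/d[2]
def proj(M,p):
    f,cx,cy,Rm,t=M; q=Rm@np.array(p)+t; return np.array([f*q[0]/q[2]+cx,f*q[1]/q[2]+cy])
def tri(rs):
    A=np.zeros((3,3));b=np.zeros(3)
    for c,d in rs:
        P=np.eye(3)-np.outer(d,d);A+=P;b+=P@c
    return np.linalg.solve(A,b)
def grab(n,name):
    M=model(n); im=optics.capture(n); b=cv2.cvtColor(im,cv2.COLOR_RGB2BGR); cv2.imwrite(f"pics/{name}.png",b); return M,b
def tool():
    s=status.sense(); return s,np.array(s['ee_pos']),R.from_rotvec(s['orientation']).as_matrix()
E
python3 - <<'E'
from h import *
np.set_printoptions(precision=4,suppress=True)
T=model("top");S=model("scene")
print("campos",-T[3].T@T[4],-S[3].T@S[4])
t=cv2.imread("pics/top0.png");s=cv2.imread("pics/scene0.png")
def blobs(im,lo,hi,roi,mn=20):
    h=cv2.cvtColor(im,cv2.COLOR_BGR2HSV);m=cv2.inRange(h,lo,hi);k=np.zeros_like(m);x0,y0,x1,y1=roi;k[y0:y1,x0:x1]=m[y0:y1,x0:x1]
    n,l,st,c=cv2.connectedComponentsWithStats(k)
    return [(st[i].tolist(),c[i],l==i) for i in range(1,n) if st[i][4]>mn]
for nm,im,roi in (("top",t,(120,210,200,310)),("scene",s,(220,100,330,180))):
    for b in blobs(im,(100,120,40),(130,255,255),roi,200):
        print(nm,"blue",b[0],b[1]); q=cv2.minAreaRect(np.argwhere(b[2])[:,::-1].astype(np.float32)); print(q)
        if nm=="top":
            for p in cv2.boxPoints(q): print(onz(T,*p,0.022))
            print("c",onz(T,*q[0],.022))
for nm,im,roi in (("top",t,(255,200,300,245)),("scene",s,(225,160,275,225))):
    for b in blobs(im,(20,120,60),(35,255,255),roi): print(nm,"yel",b[0],b[1])
    for b in blobs(im,(0,0,0),(180,255,60),roi,8): print(nm,"blk",b[0],b[1])
cv2.imwrite("pics/c1.png",np.hstack([cv2.resize(t[170:250,240:310],None,fx=5,fy=5,interpolation=2),cv2.resize(t[230:310,360:430],None,fx=5,fy=5,interpolation=2)]))
cv2.imwrite("pics/c2.png",np.hstack([cv2.resize(s[165:255,215:310],None,fx=4,fy=4,interpolation=2),cv2.resize(s[265:355,75:170],None,fx=4,fy=4,interpolation=2)]))
E
```

```text
campos [0.4547 0.0175 1.296 ] [ 0.8568 -0.507   0.6448]
top blue [132, 225, 57, 69, 3331] [160.8895 259.3963]
((159.70559692382812, 259.378173828125), (65.40479278564453, 54.07651138305664), 85.91438293457031)
[0.5202 0.4047 0.022 ]
[0.5273 0.2644 0.022 ]
[0.359  0.2527 0.022 ]
[0.3522 0.3911 0.022 ]
c [0.4391 0.3282 0.022 ]
scene blue [242, 125, 66, 33, 1217] [274.0887 140.3607]
((274.21002197265625, 140.771484375), (63.337039947509766, 27.690170288085938), 7.275004863739014)
top yel [262, 208, 26, 27, 463] [274.743  221.0562]
top blk [255, 200, 40, 43, 400] [276.935 218.5  ]
top blk [270, 216, 9, 9, 65] [274.2154 219.7692]
scene yel [233, 174, 30, 41, 877] [247.7777 194.9669]
scene blk [242, 172, 11, 13, 110] [247.0273 177.5636]
scene blk [266, 207, 7, 5, 11] [268.9091 208.5455]
scene blk [271, 209, 4, 9, 29] [272.7241 213.5517]
scene blk [261, 213, 14, 12, 68] [265.1324 220.5735]
scene blk [225, 220, 10, 5, 28] [228.25   222.8214]
```

View pics/c1.png

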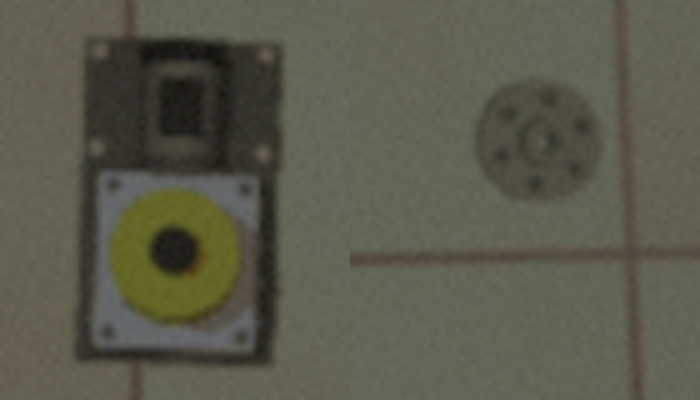

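View pics/c2.png

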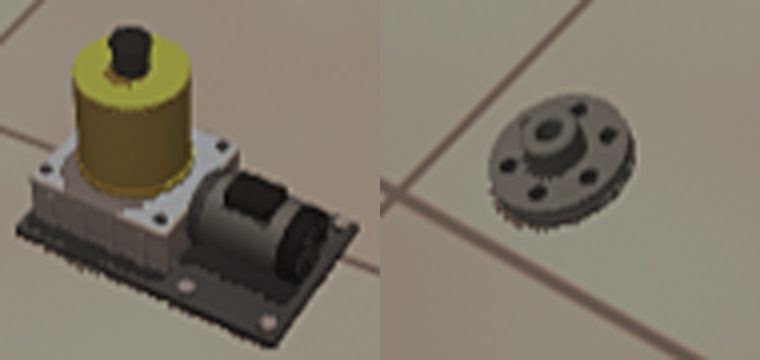

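Run:
```python
from h import *
np.set_printoptions(precision=4,suppress=True)
T=model("top");S=model("scene")
print("cap top via knob",onz(T,274.2,219.8,.131), "yellow outline(111)",onz(T,274.7,221.0,.111))
# scene: knob bbox 242..252,172..184
print("tri knob", tri([ray(T,274.2,219.8),ray(S,247,173.5)]))
print("scene knob top", onz(S,247,174,.131))
print("drive corners", [onz(T,240+a/5,170+b/5,.044)[:2] for a,b in((97,172),(260,170),(258,352),(95,345))])
print("plate corners", [onz(T,240+a/5,170+b/5,.005)[:2] for a,b in((85,38),(282,38),(272,362),(77,358))])
print("pulley top", onz(T,397.6,258.2,.014), "hub", onz(T,360+189/5,230+143/5,.032))
print("pulley scene hub", onz(S,75+(550-380)/4,265+131/4,.032),"tri",tri([ray(T,397.8,258.6),ray(S,75+42.5,265+131/4)]))
_,p,A=tool(); print(p);print(A)
```

```text
cap top via knob [0.5287 0.0288 0.131 ] yellow outline(111) [0.5271 0.0278 0.111 ]
tri knob [0.5286 0.0288 0.1343]
scene knob top [0.5273 0.0309 0.131 ]
drive corners [array([0.5748, 0.067 ]), array([ 0.5741, -0.017 ]), array([ 0.4806, -0.0138]), array([0.4859, 0.0695])]
plate corners [array([0.6505, 0.0738]), array([ 0.6484, -0.0314]), array([ 0.4759, -0.0221]), array([0.4802, 0.0807])]
pulley top [ 0.429  -0.2907  0.014 ] hub [ 0.4283 -0.2869  0.032 ]
pulley scene hub [ 0.4319 -0.2903  0.032 ] tri [ 0.4281 -0.2883  0.0264]
[ 0.2122 -0.6139  0.2495]
[[-0.0004  0.9451  0.3267]
 [ 0.0014  0.3267 -0.9451]
 [-1.      0.0001 -0.0015]]
```

Request:
step_arm(
  targets=[
    [[0, 34, -34, 0, 0, 0], [0, 68, -68, 0, 0, 0], [0, 102, -102, 0, 0, 0], [0, 136, -136, 0, 0, 0], [0, 170, -170, 0, 0, 0]],
  ],
  grip=1,
)

```text
time: 0.65
ee_pos: [0.3179, -0.3962, 0.2501]
orientation: [0.961, 1.349, -0.961]
contact_force: [1.2, 0.4, 0.1]
finger_gap: 0.0851
```

Request:
step_arm(
  targets=[
    [[0, 34, -34, 0, 0, 0], [0, 68, -68, 0, 0, 0], [0, 102, -102, 0, 0, 0], [0, 136, -136, 0, 0, 0], [0, 170, -170, 0, 0, 0]],
  ],
)

```text
time: 1.15
ee_pos: [0.423, -0.1801, 0.2504]
orientation: [0.96, 1.348, -0.961]
contact_force: [0.3, -1.0, -1.4]
finger_gap: 0.0857
```

Request:
step_arm(
  targets=[
    [[0, 34, -34, 0, 0, 0], [0, 60, -68, 0, 0, 0], [0, 90, -102, 0, 0, 0], [0, 110, -136, 0, 0, 0], [0, 110, -165, 0, 0, 0]],
  ],
)

```text
time: 1.65
ee_pos: [0.4742, 0.0135, 0.2506]
orientation: [0.961, 1.349, -0.956]
contact_force: [-0.8, 0.2, -0.7]
finger_gap: 0.0854
```

Run:
```python
from h import *
np.set_printoptions(precision=4,suppress=True)
M,b=grab("wrist","w1")
_,p,A=tool(); print(p);print(A); print("cam",-M[3].T@M[4])
print("knob predicted px",proj(M,[.528,.029,.131]),"tcp px",proj(M,p))
```

```text
[0.4712 0.0179 0.2504]
[[-0.0005  0.9424  0.3346]
 [ 0.0033  0.3346 -0.9424]
 [-1.      0.0006 -0.0033]]
cam [0.5514 0.0413 0.3738]
knob predicted px [282.1742 137.0344] tcp px [266.9686 298.4756]
```

View pics/w1.png

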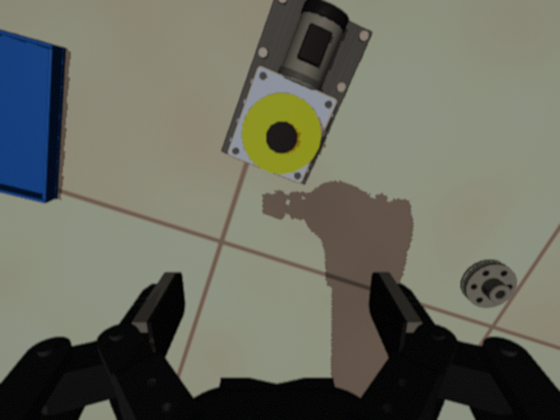

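The knob is at (282,137), almost exactly where I predicted. The tray's right edge is at x≈65 and the pulley is at (489,283). I'll repeat the measurement now the arm has settled.

Run:
```python
from h import *
np.set_printoptions(precision=4,suppress=True)
_,p,A=tool();M,b=grab("wrist","w2")
print(p);print(A); C=-M[3].T@M[4]; print("cam",C, "cam in tool",A.T@(C-p)); print("cam axes in tool",A.T@M[3].T)
print("tcp px",proj(M,p),"tip px",proj(M,p+A[:,0]*.019))
h=cv2.cvtColor(b,cv2.COLOR_BGR2HSV)
y=cv2.inRange(h,(22,120,60),(35,255,255));c=max(cv2.findContours(y,0,2)[0],key=cv2.contourArea);e=cv2.fitEllipse(c);print("cap ell",e)
m=np.zeros(y.shape,np.uint8);cv2.drawContours(m,[c],-1,255,-1); k=cv2.inRange(h,(0,0,0),(180,255,60))&m
c2=max(cv2.findContours(k,0,2)[0],key=cv2.contourArea);e2=cv2.fitEllipse(c2);print("knob",e2)
g=cv2.imwrite("pics/c3.png",cv2.resize(b[245:320,445:530],None,fx=8,fy=8,interpolation=2))
print("knob xy",onz(M,*e2[0],.131)); print("cap xy",onz(M,*e[0],.108))
```

```text
[0.4712 0.0179 0.2504]
[[-0.0005  0.9424  0.3346]
 [ 0.0033  0.3346 -0.9424]
 [-1.      0.0006 -0.0033]]
cam [0.5486 0.046  0.3735] cam in tool [-0.123   0.0824 -0.001 ]
cam axes in tool [[-0.0005 -0.3216  0.9469]
 [-0.0002 -0.9469 -0.3216]
 [ 1.     -0.0004  0.0004]]
tcp px [278.631 296.23 ] tip px [278.3754 274.1405]
cap ell ((288.432861328125, 131.323486328125), (78.44640350341797, 79.6593246459961), 2.626873016357422)
knob ((288.9286804199219, 135.0444793701172), (29.2944393157959, 30.146390914916992), 20.48453712463379)
knob xy [0.5278 0.0297 0.131 ]
cap xy [0.5284 0.0295 0.108 ]
```

View pics/c3.png

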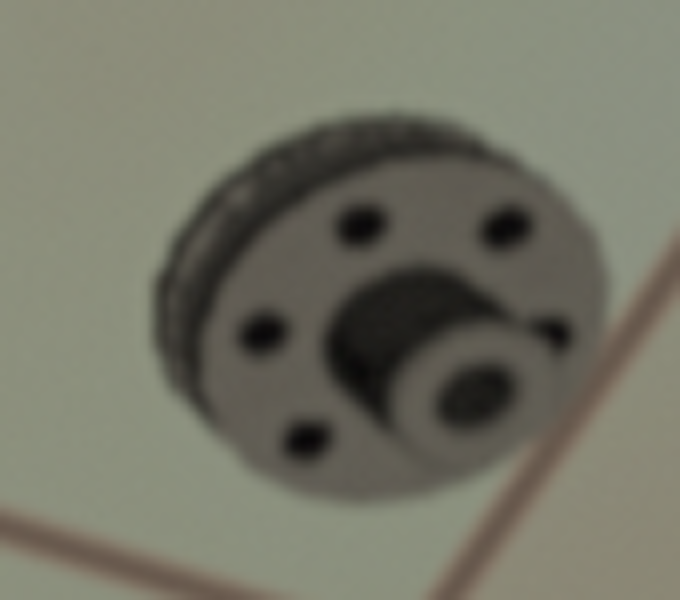

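Request:
step_arm(
  targets=[
    [[0, 30, 4, 0, 0, 0], [0, 57.4, 8.3, 0, 0, 0], [40, 57.4, 8.3, 0, 0, 0], [80, 57.4, 8.4, 0, 0, 0], [95, 57.4, 8.4, 0, 0, 0]],
  ],
)

```text
time: 2.25
ee_pos: [0.5271, 0.0195, 0.1516]
orientation: [0.959, 1.353, -0.965]
contact_force: [-0.5, 0.5, -1.4]
finger_gap: 0.0851
```

Run:
```python
from h import *
np.set_printoptions(precision=4,suppress=True)
_,p,A=tool();M,b=grab("wrist","w3")
_,p,A=tool();print(p);print(A.T@(np.array([.528,.0296,.1325])-p)*1000)
h=cv2.cvtColor(b,cv2.COLOR_BGR2HSV)
print(proj(M,p),proj(M,[.528,.0296,.131]))
```

```text
[0.5266 0.0197 0.1509]
[18.4289  4.6645 -8.9025]
[278.0521 296.1339] [259.9058 264.9388]
```

View pics/w3.png

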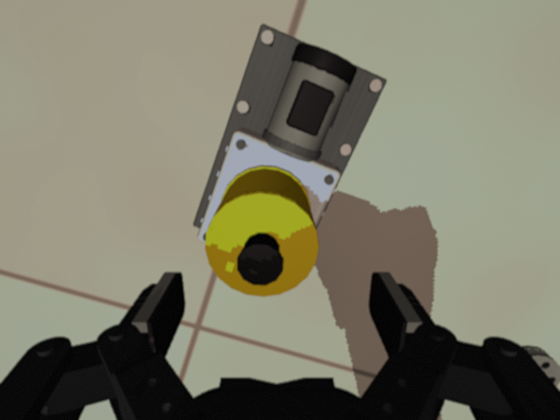

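The knob top is at (260,264), matching the world estimate. The tool is still about 10 mm off to the side, so I'll correct that first and then descend.

Request:
step_arm(
  targets=[
    [[0, 4.7, -8.9, 0, 0, 0], [0, 4.7, -8.9, 0, 0, 0], [5, 4.7, -8.9, 0, 0, 0], [10, 4.7, -8.9, 0, 0, 0], [10, 4.7, -8.9, 0, 0, 0]],
  ],
)

```text
time: 2.8
ee_pos: [0.5311, 0.0303, 0.1452]
orientation: [0.96, 1.348, -0.961]
contact_force: [-0.8, 0.1, 0.3]
finger_gap: 0.0853
```

Run:
```python
from h import *
np.set_printoptions(precision=4,suppress=True)
s,p,A=tool();print(p);print(A.T@(np.array([.528,.0296,.1325])-p)*1000)
M,b=grab("wrist","w4")
print(proj(M,p),proj(M,[.528,.0296,.131]))
```

```text
[0.5311 0.0303 0.1452]
[12.746  -3.1323 -0.3043]
[278.6072 296.1905] [277.772  284.8175]
```

View pics/w4.png

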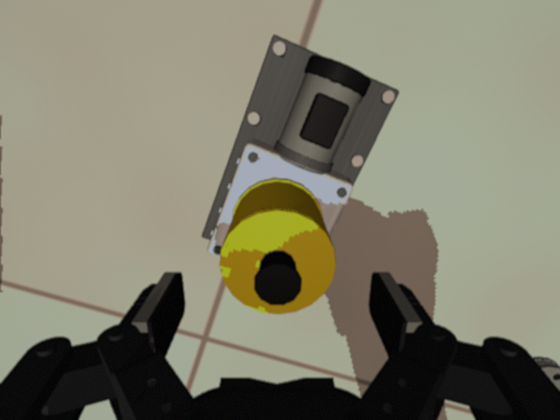

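The knob, at (278,284), is centred between the jaws. I'll descend, hold, then close.

Request:
step_arm(
  targets=[
    [[4, -3, 0, 0, 0, 0], [8, -3, 0, 0, 0, 0], [11, -3, 0, 0, 0, 0], [11, -3, 0, 0, 0, 0], [11, -3, 0, 0, 0, 0]],
  ],
)

```text
time: 3.35
ee_pos: [0.5284, 0.0298, 0.1342]
orientation: [0.961, 1.349, -0.961]
contact_force: [-0.2, 0.8, -1.0]
finger_gap: 0.085
```

Request:
step_arm(
  targets=[
    [[1, 0, 0, 0, 0, 0], [1, 0, 0, 0, 0, 0], [1, 0, 0, 0, 0, 0], [1, 0, 0, 0, 0, 0], [1, 0, 0, 0, 0, 0]],
  ],
  grip=-0.2,
  grip_force=30,
)

```text
time: 3.85
ee_pos: [0.5284, 0.0298, 0.1334]
orientation: [0.961, 1.348, -0.961]
contact_force: [0.3, -0.0, -1.0]
finger_gap: 0.0341
```

Request:
step_arm(
  targets=[
    [[0, 0, 0, 0, 0, 0], [0, 0, 0, 0, 0, 0], [0, 0, 0, 0, 0, 0], [0, 0, 0, 0, 0, 0], [0, 0, 0, 0, 0, 0]],
  ],
  grip=-1,
  grip_force=30,
)

```text
time: 4.35
ee_pos: [0.5286, 0.0297, 0.1335]
orientation: [0.961, 1.348, -0.96]
contact_force: [-0.4, -0.2, 2.6]
finger_gap: 0.0214
```

Run:
```python
from h import *
s,p,A=tool();print(p,s['finger_gap'],s['contact_force'])
M,b=grab("wrist","w5")
```

```text
[0.52855423 0.02972041 0.13345745] 0.02144026705261268 [-0.39236301 -0.19527967  2.63988629]
```

View pics/w5.png

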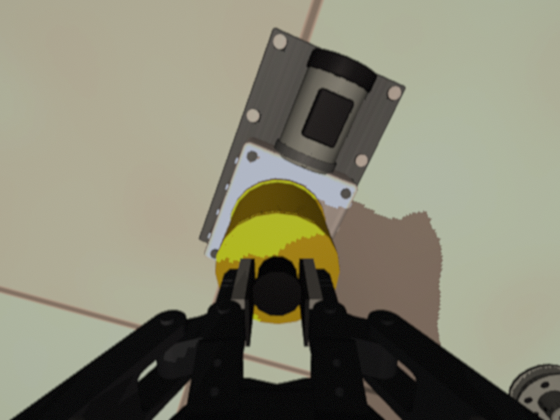

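The jaws hold the knob at (278,290). Lifting.

Request:
step_arm(
  targets=[
    [[-10, 0, 0, 0, 0, 0], [-25, 0, 0, 0, 0, 0], [-45, 0, 0, 0, 0, 0], [-65, 0, 0, 0, 0, 0], [-85, 0, 0, 0, 0, 0]],
  ],
)

```text
time: 4.9
ee_pos: [0.5284, 0.0301, 0.2202]
orientation: [0.961, 1.348, -0.96]
contact_force: [0.1, 0.3, -1.3]
finger_gap: 0.0213
```

Run:
```python
from h import *
np.set_printoptions(precision=4,suppress=True)
M,b=grab("wrist","w6");M2,b2=grab("top","t2"); M3,b3=grab("scene","s2")
s,p,A=tool();print(p,s['finger_gap'],s['contact_force']);print(A)
h=cv2.cvtColor(b2,cv2.COLOR_BGR2HSV);m=cv2.inRange(h,(100,120,40),(130,255,255));m[:210]=0;m[:,:120]=0;m[:,200:]=0
c=max(cv2.findContours(m,0,2)[0],key=cv2.contourArea);q=cv2.minAreaRect(cv2.convexHull(c));print(q)
for z in(.022,.004):print(onz(M2,*q[0],z))
```

```text
[0.5295 0.03   0.2204] 0.021389545648755 [-0.4014  0.2953 -0.5413]
[[ 0.0039  0.9451  0.3267]
 [-0.0005  0.3267 -0.9451]
 [-1.      0.0035  0.0017]]
((159.68821716308594, 259.4470520019531), (65.11532592773438, 54.22442626953125), 85.60128784179688)
[0.439  0.3283 0.022 ]
[0.4387 0.3327 0.004 ]
```

View pics/w6.png

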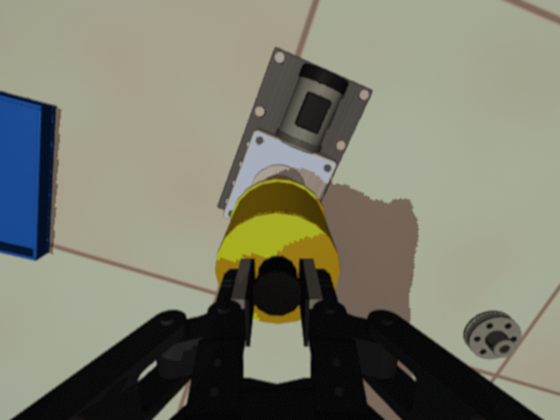

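View pics/s2.png

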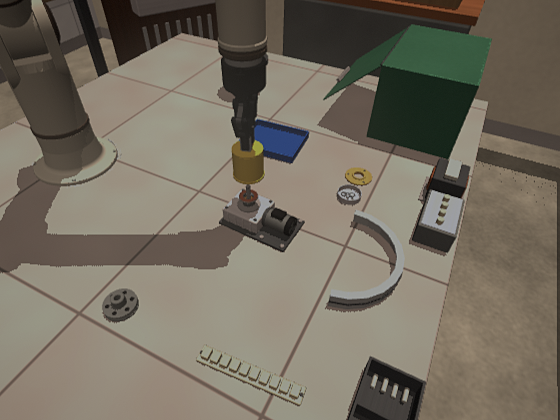

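The cap is clear of the shaft in the scene view: cap at (247,162), shaft at (248,195). Now to the tray.

Request:
step_arm(
  targets=[
    [[0, 1, -20, 0, 0, 0], [0, 3, -60, 0, 0, 0], [0, 5, -105, 0, 0, 0], [0, 7, -150, 0, 0, 0], [0, 8, -195, 0, 0, 0]],
  ],
)

```text
time: 5.55
ee_pos: [0.4712, 0.2177, 0.2177]
orientation: [0.96, 1.349, -0.962]
contact_force: [1.3, -0.4, -1.3]
finger_gap: 0.0218
```

Request:
step_arm(
  targets=[
    [[0, 2, -40, 0, 0, 0], [0, 4, -80, 0, 0, 0], [0, 4.5, -105, 0, 0, 0], [10, 4.5, -118, 0, 0, 0], [30, 4.5, -118, 0, 0, 0]],
  ],
)

```text
time: 6.05
ee_pos: [0.4367, 0.3332, 0.1889]
orientation: [0.96, 1.351, -0.955]
contact_force: [0.8, 0.1, -1.0]
finger_gap: 0.0215
```

Request:
step_arm(
  targets=[
    [[20, 0, 0, 0, 0, 0], [40, 0, 0, 0, 0, 0], [55, 0, 0, 0, 0, 0], [65, 0, 0, 0, 0, 0], [65, 0, 0, 0, 0, 0]],
  ],
)

```text
time: 6.55
ee_pos: [0.4371, 0.329, 0.1218]
orientation: [0.959, 1.35, -0.963]
contact_force: [-0.5, 0.4, -0.9]
finger_gap: 0.0215
```

Run:
```python
from h import *
np.set_printoptions(precision=4,suppress=True)
s,p,A=tool();print(p,s['finger_gap'],s['contact_force']);print(A)
print(A.T@(np.array([.439,.330,.0935])-p)*1000)
M,b=grab("wrist","w7");M,b=grab("scene","s3")
```

```text
[0.4371 0.329  0.1218] 0.021451922254673912 [-0.4546  0.4036 -0.9434]
[[-0.0024  0.9451  0.3268]
 [-0.0015  0.3268 -0.9451]
 [-1.     -0.0028  0.0006]]
[28.3324  2.2352 -0.3791]
```

View pics/w7.png

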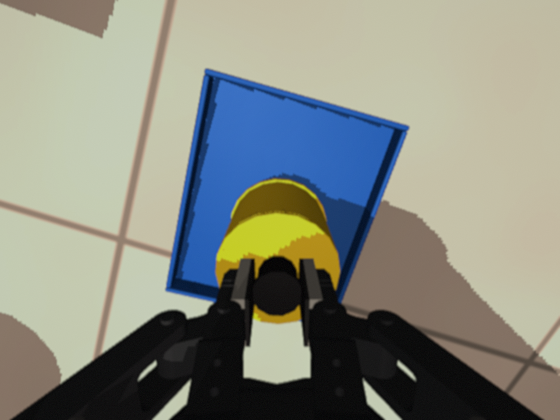

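View pics/s3.png

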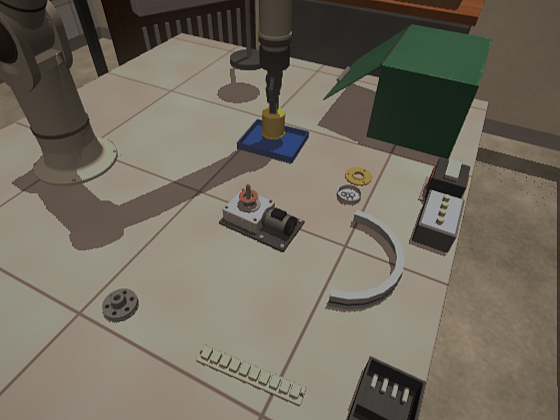

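The cap is upright over the tray floor. The tray corners are at (208,70), (408,127) and (168,290). Lowering onto the floor.

Request:
step_arm(
  targets=[
    [[10, 2, 0, 0, 0, 0], [18, 2, 0, 0, 0, 0], [23, 2, 0, 0, 0, 0], [26, 2, 0, 0, 0, 0], [27, 2, 0, 0, 0, 0]],
  ],
)

```text
time: 7.15
ee_pos: [0.4396, 0.3302, 0.0958]
orientation: [0.96, 1.349, -0.961]
contact_force: [-0.1, 0.1, -1.6]
finger_gap: 0.0214
```

Request:
step_arm(
  targets=[
    [[0.5, 0, 0, 0, 0, 0], [1, 0, 0, 0, 0, 0], [1, 0, 0, 0, 0, 0], [1, 0, 0, 0, 0, 0], [1, 0, 0, 0, 0, 0]],
  ],
)

```text
time: 7.65
ee_pos: [0.4399, 0.3304, 0.0954]
orientation: [0.961, 1.348, -0.96]
contact_force: [-0.3, -0.1, -0.3]
finger_gap: 0.0211
```

Request:
step_arm(
  targets=[
    [[0.5, 0, 0, 0, 0, 0], [1, 0, 0, 0, 0, 0], [1.5, 0, 0, 0, 0, 0], [2, 0, 0, 0, 0, 0], [2, 0, 0, 0, 0, 0]],
  ],
)

```text
time: 8.15
ee_pos: [0.4401, 0.3303, 0.0935]
orientation: [0.961, 1.348, -0.961]
contact_force: [-1.9, -1.7, 2.6]
finger_gap: 0.0215
```

Request:
step_arm(
  targets=[
    [[-0.3, 0, 0, 0, 0, 0], [-0.3, 0, 0, 0, 0, 0], [-0.3, 0, 0, 0, 0, 0], [-0.3, 0, 0, 0, 0, 0], [-0.3, 0, 0, 0, 0, 0]],
  ],
  grip=0.4,
)

```text
time: 8.65
ee_pos: [0.4398, 0.3303, 0.0936]
orientation: [0.961, 1.349, -0.961]
contact_force: [0.5, 0.9, -0.3]
finger_gap: 0.0598
```

Request:
step_arm(
  targets=[
    [[-5, 0, 0, 0, 0, 0], [-20, 0, 0, 0, 0, 0], [-45, 0, 0, 0, 0, 0], [-75, 0, 0, 0, 0, 0], [-105, 0, 0, 0, 0, 0]],
  ],
)

```text
time: 9.15
ee_pos: [0.4396, 0.3306, 0.2008]
orientation: [0.961, 1.349, -0.96]
contact_force: [1.0, -0.3, -0.8]
finger_gap: 0.0599
```

Run:
```python
from h import *
np.set_printoptions(precision=4,suppress=True)
M,b=grab("wrist","w8");M,b=grab("scene","s4")
s,p,A=tool();print(p,s['finger_gap'],s['contact_force']);print(A)
print(A.T@(np.array([.429,-.289,.20])-p)*1000)
cv2.imwrite("pics/c4.png",cv2.resize(b[90:260,200:330],None,fx=4,fy=3.5,interpolation=2))
```

```text
[0.4418 0.3328 0.204 ] 0.05949080465506766 [ 0.1245  0.2648 -0.4781]
[[ 0.007   0.945   0.3271]
 [ 0.0046  0.327  -0.945 ]
 [-1.      0.0082 -0.0021]]
[   0.9927 -215.4584  583.4324]
```

View pics/w8.png

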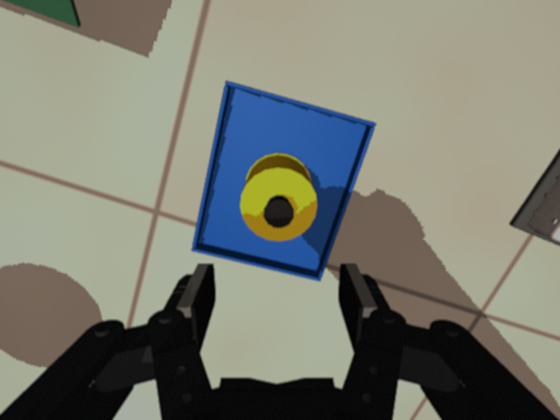

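View pics/c4.png

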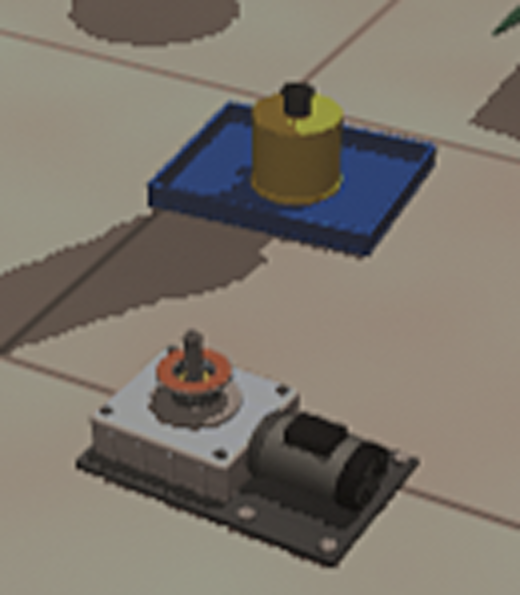

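The cap stands upright in the tray, with its knob at (279,211) in the wrist view, and the shaft is now exposed. Next I'll head for the pulley, pausing over the drive to measure the shaft.

Request:
step_arm(
  targets=[
    [[0, -16, 44, 0, 0, 0], [0, -32, 88, 0, 0, 0], [0, -48, 132, 0, 0, 0], [0, -65, 176, 0, 0, 0], [0, -82, 220, 0, 0, 0]],
  ],
)

```text
time: 9.75
ee_pos: [0.4338, 0.0938, 0.1989]
orientation: [0.96, 1.348, -0.96]
contact_force: [1.0, -0.5, 0.0]
finger_gap: 0.0599
```

Request:
step_arm(
  targets=[
    [[0, -15, 40, 0, 0, 0], [0, -26, 70, 0, 0, 0], [0, -33, 90, 0, 0, 0], [0, -33, 90, 0, 0, 0], [0, -33, 90, 0, 0, 0]],
  ],
)

```text
time: 10.25
ee_pos: [0.4324, -0.0002, 0.1989]
orientation: [0.962, 1.348, -0.961]
contact_force: [-0.4, 0.9, 0.6]
finger_gap: 0.0594
```

Run:
```python
from h import *
np.set_printoptions(precision=4,suppress=True)
s,p,A=tool();M,b=grab("wrist","w9");s,p,A=tool();M,b=grab("wrist","w10")
print(p);print(A); C=-M[3].T@M[4]; print("cam in tool",A.T@(C-p),C)
print("pred tip",proj(M,[.528,.0295,.106]),"pred seat",proj(M,[.528,.0295,.064]))
```

```text
[0.4324 0.0006 0.1989]
[[ 0.0005  0.9449  0.3273]
 [ 0.0003  0.3273 -0.9449]
 [-1.      0.0005 -0.0001]]
cam in tool [-0.123   0.0824 -0.001 ] [0.5099 0.0285 0.3219]
pred tip [284.4533  68.7926] pred seat [283.1073  73.7858]
```

View pics/w10.png

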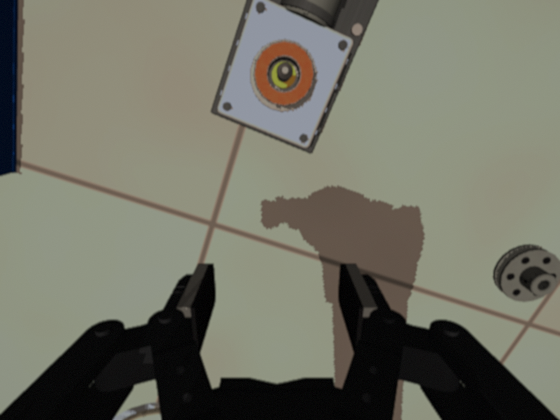

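The shaft tip is at (285,69) and the clutch plate ring is centred near (284,73), both close to prediction. Now fitting the ring.

Run:
```python
from h import *
np.set_printoptions(precision=5,suppress=True)
M=model("wrist");b=cv2.imread("pics/w10.png");h=cv2.cvtColor(b,cv2.COLOR_BGR2HSV)
m=cv2.inRange(h,(3,120,80),(16,255,255));m[130:]=0
c=max(cv2.findContours(m,0,2)[0],key=cv2.contourArea);e=cv2.fitEllipse(cv2.convexHull(c));print("ring",e,onz(M,*e[0],.0705))
m2=cv2.inRange(h,(20,100,40),(35,255,255));m2[130:]=0
c=max(cv2.findContours(m2,0,2)[0],key=cv2.contourArea);e=cv2.fitEllipse(cv2.convexHull(c));print("brass",e,onz(M,*e[0],.064))
cv2.imwrite("pics/c5.png",cv2.resize(b[30:115,240:330],None,fx=7,fy=7,interpolation=2))
print("hub",onz(M,542.5,285,.032))
```

```text
ring ((283.6116638183594, 72.95578002929688), (57.81180191040039, 62.26084899902344), 1.2948050498962402) [0.52816 0.02985 0.0705 ]
brass ((280.8017272949219, 74.9565658569336), (19.299470901489258, 26.024362564086914), 172.46530151367188) [0.52667 0.03137 0.064  ]
hub [ 0.4287 -0.2879  0.032 ]
```

View pics/c5.png

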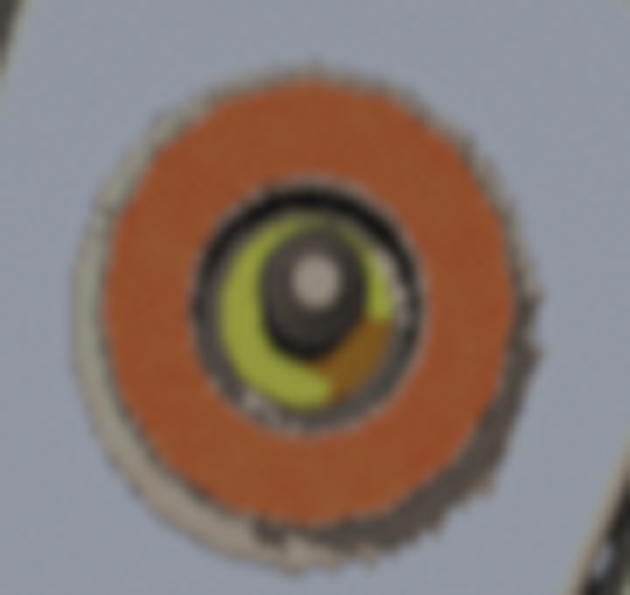

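Request:
step_arm(
  targets=[
    [[0, -25, 40, 0, 0, 0], [0, -50, 80, 0, 0, 0], [0, -75, 120, 0, 0, 0], [0, -100, 160, 0, 0, 0], [0, -120, 195, 0, 0, 0]],
  ],
  grip=0.4,
)

```text
time: 10.85
ee_pos: [0.3825, -0.2247, 0.1988]
orientation: [0.959, 1.349, -0.959]
contact_force: [0.4, 0.1, 0.1]
finger_gap: 0.06
```

Request:
step_arm(
  targets=[
    [[0, -18, 40, 0, 0, 0], [0, -28, 65, 0, 0, 0], [0, -33, 76, 0, 0, 0], [0, -33, 76, 0, 0, 0], [0, -33, 76, 0, 0, 0]],
  ],
)

```text
time: 11.35
ee_pos: [0.3771, -0.304, 0.1984]
orientation: [0.96, 1.35, -0.958]
contact_force: [-0.2, 0.0, -0.2]
finger_gap: 0.0599
```

Run:
```python
from h import *
np.set_printoptions(precision=4,suppress=True)
s,p,A=tool();M,b=grab("wrist","w11");print(p);print(A)
c=proj(M,[.4285,-.288,.032]);print(c)
x,y=int(c[0]),int(c[1]);x0=max(0,x-60);y0=max(0,y-60);print(x0,y0)
cv2.imwrite("pics/c6.png",cv2.resize(b[y0:y0+120,x0:x0+120],None,fx=5,fy=5,interpolation=2))
```

```text
[ 0.3771 -0.304   0.1984]
[[-0.0001  0.9442  0.3293]
 [ 0.0015  0.3293 -0.9442]
 [-1.      0.0003 -0.0014]]
[279.7908 133.2637]
219 73
```

View pics/c6.png

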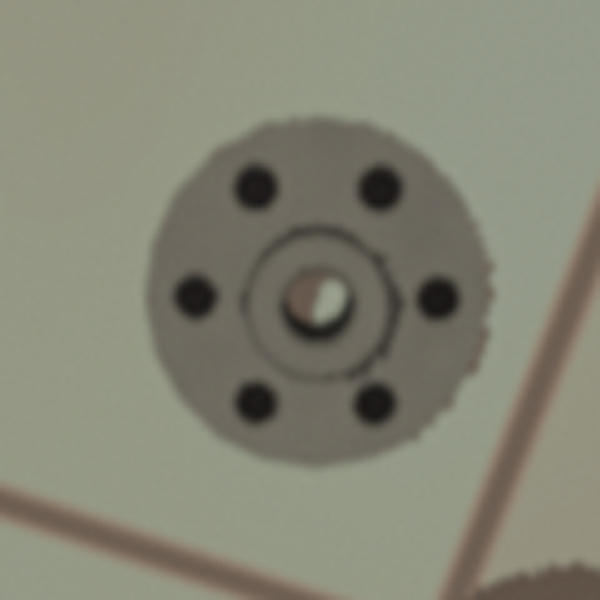

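Hub centre is at about (283.2,133.8) and the bolt-hole centroid at (282.3,132.2).

Run:
```python
from h import *
np.set_printoptions(precision=4,suppress=True)
M=model("wrist");s,p,A=tool()
a=onz(M,283.2,133.8,.032);c=onz(M,282.3,132.2,.014);print(a,c)
t=(a+c)/2;print(A.T@(np.array([t[0],t[1],.037])-p)*1000)
```

```text
[ 0.429  -0.2908  0.032 ] [ 0.4285 -0.2905  0.014 ]
[161.5058  53.1169   4.7335]
```

Request:
step_arm(
  targets=[
    [[10, 30, 3, 0, 0, 0], [40, 53, 4.7, 0, 0, 0], [75, 53, 4.8, 0, 0, 0], [105, 53, 4.9, 0, 0, 0], [115, 53, 4.9, 0, 0, 0]],
  ],
)

```text
time: 11.9
ee_pos: [0.4269, -0.2902, 0.0811]
orientation: [0.959, 1.355, -0.958]
contact_force: [-0.4, 1.0, -0.1]
finger_gap: 0.0597
```

Request:
step_arm(
  targets=[
    [[10, 0, 0, 0, 0, 0], [20, 0, 0, 0, 0, 0], [20, 0, 0, 0, 0, 0], [20, 0, 0, 0, 0, 0], [20, 0, 0, 0, 0, 0]],
  ],
)

```text
time: 12.4
ee_pos: [0.4286, -0.2942, 0.0646]
orientation: [0.961, 1.347, -0.961]
contact_force: [0.5, 0.3, -0.2]
finger_gap: 0.0599
```

Run:
```python
from h import *
np.set_printoptions(precision=4,suppress=True)
s,p,A=tool();M,b=grab("wrist","w12");print(p);print(A)
print(A.T@(np.array([.4288,-.2906,.037])-p)*1000, proj(M,[.4288,-.2906,.032]),proj(M,p))
```

```text
[ 0.4286 -0.2942  0.0646]
[[ 0.0014  0.9452  0.3264]
 [-0.0011  0.3264 -0.9452]
 [-1.      0.0009  0.0015]]
[27.5462  1.3047 -3.3777] [271.9372 258.978 ] [278.6871 296.1952]
```

View pics/w12.png

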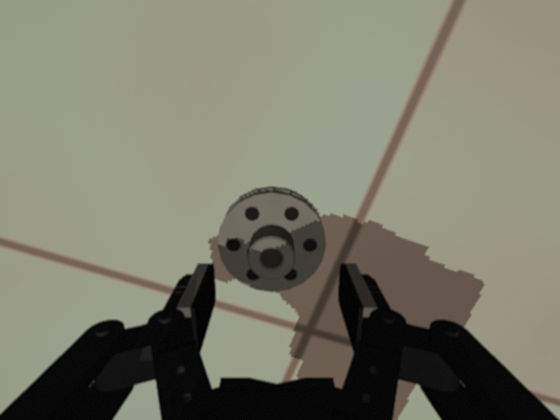

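The bore is at (271,257); I predicted (272,259). Correcting and descending.

Request:
step_arm(
  targets=[
    [[0, 1.8, -3.5, 0, 0, 0], [8, 1.8, -3.5, 0, 0, 0], [18, 1.8, -3.5, 0, 0, 0], [24, 1.8, -3.5, 0, 0, 0], [25, 1.8, -3.5, 0, 0, 0]],
  ],
)

```text
time: 12.95
ee_pos: [0.4277, -0.2892, 0.0372]
orientation: [0.961, 1.351, -0.961]
contact_force: [-0.3, 0.6, -0.1]
finger_gap: 0.0597
```

Request:
step_arm(
  targets=[
    [[1, 0, 0, 0, 0, 0], [2, 0, 0, 0, 0, 0], [2, 0, 0, 0, 0, 0], [2, 0, 0, 0, 0, 0], [2, 0, 0, 0, 0, 0]],
  ],
)

```text
time: 13.45
ee_pos: [0.4287, -0.2899, 0.0368]
orientation: [0.961, 1.348, -0.961]
contact_force: [-1.3, 0.3, 0.2]
finger_gap: 0.0601
```

Run:
```python
from h import *
np.set_printoptions(precision=4,suppress=True)
s,p,A=tool();M,b=grab("wrist","w13");print(p)
print(A.T@(np.array([.4288,-.2906,.036])-p)*1000, proj(M,[.4288,-.2906,.032]),proj(M,p))
```

```text
[ 0.4287 -0.2899  0.0368]
[ 0.8053 -0.1548  0.7192] [280.1127 290.4173] [278.6046 296.2156]
```

View pics/w13.png

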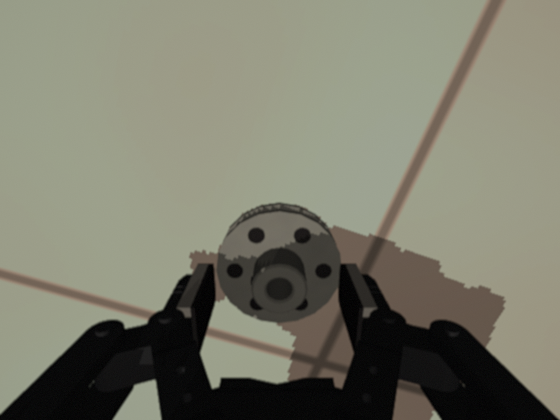

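The hub is centred at (279,289). Closing on it.

Request:
step_arm(
  targets=[
    [[0.5, 0, 0, 0, 0, 0], [0.5, 0, 0, 0, 0, 0], [0.5, 0, 0, 0, 0, 0], [0.5, 0, 0, 0, 0, 0], [0.5, 0, 0, 0, 0, 0]],
  ],
  grip=-1,
  grip_force=40,
)

```text
time: 14.0
ee_pos: [0.4288, -0.29, 0.0364]
orientation: [0.96, 1.348, -0.961]
contact_force: [-1.1, 0.3, 4.8]
finger_gap: 0.0237
```

Request:
step_arm(
  targets=[
    [[0, 0, 0, 0, 0, 0], [0, 0, 0, 0, 0, 0], [0, 0, 0, 0, 0, 0], [0, 0, 0, 0, 0, 0], [0, 0, 0, 0, 0, 0]],
  ],
  grip_force=70,
)

```text
time: 14.5
ee_pos: [0.4289, -0.29, 0.0365]
orientation: [0.96, 1.348, -0.961]
contact_force: [-1.3, 0.2, 5.4]
finger_gap: 0.0227
```

Run:
```python
from h import *
np.set_printoptions(precision=4,suppress=True)
s,p,A=tool();M,b=grab("wrist","w14");print(p,s['finger_gap'],s['contact_force']);print(A)
```

```text
[ 0.4289 -0.29    0.0365] 0.022736814355883456 [-1.2536  0.2258  5.435 ]
[[ 0.0005  0.9451  0.3267]
 [-0.0006  0.3267 -0.9451]
 [-1.      0.0002  0.0007]]
```

View pics/w14.png

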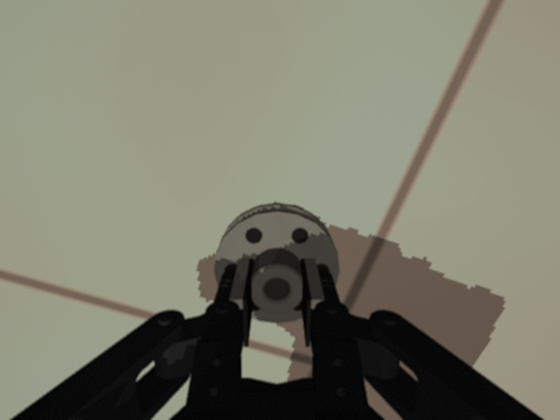

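The hub is gripped with the fingertips bearing on the wheel face. TCP is 36.5 mm above the underside, and the bore is at (277,288). Lifting, then moving over.

Request:
step_arm(
  targets=[
    [[-10, 0, 0, 0, 0, 0], [-35, 0, 0, 0, 0, 0], [-70, 0, 0, 0, 0, 0], [-105, 0, 0, 0, 0, 0], [-140, 0, 0, 0, 0, 0]],
  ],
)

```text
time: 15.05
ee_pos: [0.4279, -0.289, 0.1771]
orientation: [0.961, 1.35, -0.96]
contact_force: [0.8, -0.9, -3.5]
finger_gap: 0.0228
```

Request:
step_arm(
  targets=[
    [[0, 16, -22, 0, 0, 0], [0, 40, -55, 0, 0, 0], [0, 65, -88, 0, 0, 0], [0, 90, -122, 0, 0, 0], [0, 115, -156, 0, 0, 0]],
  ],
)

```text
time: 15.55
ee_pos: [0.4859, -0.1032, 0.1762]
orientation: [0.961, 1.349, -0.961]
contact_force: [0.6, -0.4, -3.7]
finger_gap: 0.0229
```

Request:
step_arm(
  targets=[
    [[0, 25, -34, 0, 0, 0], [0, 45, -60, 0, 0, 0], [0, 60, -80, 0, 0, 0], [0, 65, -90, 0, 0, 0], [0, 65, -90, 0, 0, 0]],
  ],
)

```text
time: 16.05
ee_pos: [0.5178, 0.0033, 0.1761]
orientation: [0.958, 1.351, -0.958]
contact_force: [-0.6, -0.3, -2.6]
finger_gap: 0.0228
```

Run:
```python
from h import *
np.set_printoptions(precision=4,suppress=True)
s,p,A=tool();M,b=grab("wrist","w15");print(p,s['finger_gap'],s['contact_force']);print(A)
print(A.T@(np.array([.5279,.0294,p[2]])-p)*1000)
```

```text
[0.5178 0.0033 0.1761] 0.02278609911147875 [-0.5821 -0.3281 -2.574 ]
[[-0.0007  0.944   0.3299]
 [ 0.0007  0.3299 -0.944 ]
 [-1.     -0.0005 -0.0009]]
[  0.0105  18.1394 -21.3315]
```

View pics/w15.png

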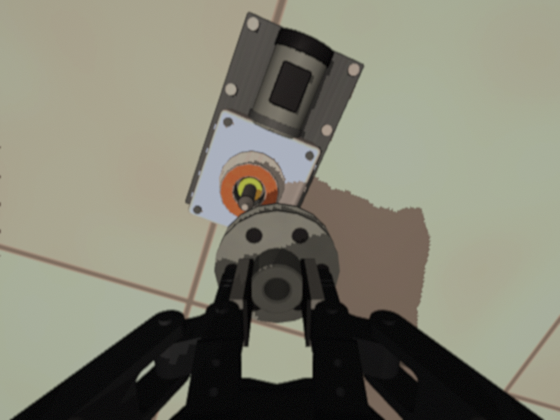

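The pulley is held level and the shaft shows at about (246,203) just ahead of it. Moving over the shaft.

Request:
step_arm(
  targets=[
    [[0, 10, -12, 0, 0, 0], [0, 18, -21, 0, 0, 0], [0, 18, -21, 0, 0, 0], [10, 18, -21, 0, 0, 0], [10, 18, -21, 0, 0, 0]],
  ],
)

```text
time: 16.6
ee_pos: [0.5271, 0.0258, 0.1645]
orientation: [0.96, 1.35, -0.964]
contact_force: [-0.6, -0.2, -2.9]
finger_gap: 0.0228
```

Request:
step_arm(
  targets=[
    [[0, 0, 0, 0, 0, 0], [0, 0, 0, 0, 0, 0], [0, 0, 0, 0, 0, 0], [0, 0, 0, 0, 0, 0], [0, 0, 0, 0, 0, 0]],
  ],
)

```text
time: 17.1
ee_pos: [0.5286, 0.0273, 0.1663]
orientation: [0.961, 1.348, -0.96]
contact_force: [-0.4, -0.0, -3.1]
finger_gap: 0.0228
```

Run:
```python
from h import *
np.set_printoptions(precision=4,suppress=True)
s,p,A=tool();M,b=grab("wrist","w16");M3,b3=grab("scene","s5");print(p,s['finger_gap'],s['contact_force']);print(A)
print(A.T@(np.array([.5279,.0294,p[2]])-p)*1000)
cv2.imwrite("pics/c7.png",np.hstack([cv2.resize(b[180:340,200:360],None,fx=2.5,fy=2.5,interpolation=2),cv2.resize(b3[150:230,200:280],None,fx=5,fy=5,interpolation=2)]))
```

```text
[0.5286 0.0273 0.1663] 0.022822933942426005 [-0.4155 -0.0413 -3.1242]
[[ 0.0003  0.9451  0.3267]
 [-0.0001  0.3267 -0.9451]
 [-1.      0.0002  0.0002]]
[-0.0003  0.0503 -2.2497]
```

View pics/c7.png

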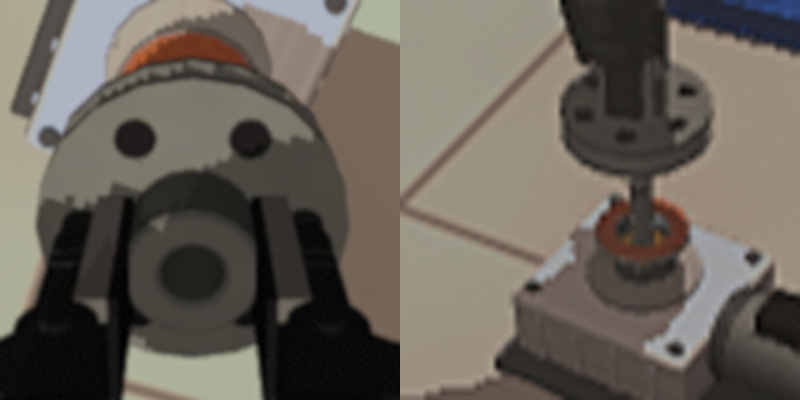

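Run:
```python
from h import *
np.set_printoptions(precision=4,suppress=True)
s,p,A=tool();M=model("wrist")
a=onz(M,277.2,288.8,p[2]-.0045);print(p,a,A.T@(a-p)*1000)
# cap grasp frame check: knob axis under wrist before: w4
```

```text
[0.5286 0.0273 0.1662] [0.5292 0.0282 0.1617] [ 4.5001  0.8801 -0.643 ]
```

Request:
step_arm(
  targets=[
    [[0, -0.5, -1.9, 0, 0, 0], [5, -0.5, -1.9, 0, 0, 0], [12, -0.5, -1.9, 0, 0, 0], [18, -0.5, -1.9, 0, 0, 0], [18, -0.5, -1.9, 0, 0, 0]],
  ],
)

```text
time: 17.7
ee_pos: [0.5264, 0.0287, 0.1468]
orientation: [0.96, 1.35, -0.962]
contact_force: [-0.5, -0.5, -3.1]
finger_gap: 0.0226
```

Run:
```python
from h import *
np.set_printoptions(precision=4,suppress=True)
M3,b3=grab("scene","s6")
s,p,A=tool();print(p,s['finger_gap'],s['contact_force'],A.T@(np.array([.5279,.0294,p[2]])-p)*1000)
cv2.imwrite("pics/c8.png",cv2.resize(b3[150:230,200:280],None,fx=6,fy=6,interpolation=2))
```

```text
[0.5268 0.0289 0.1473] 0.022729801201803172 [ 0.0575 -0.7321 -1.786 ] [-0.0018  1.2134 -0.1398]
```

View pics/c8.png

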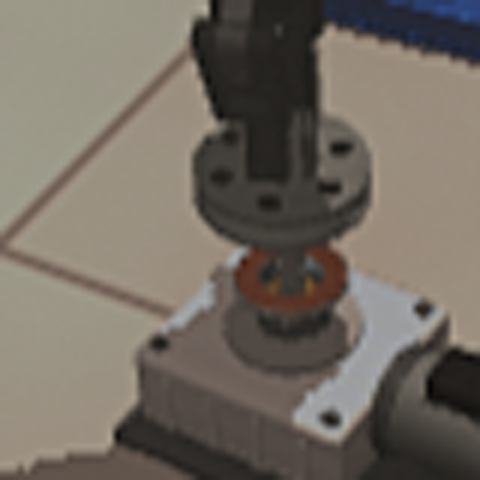

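Run:
```python
from h import *
S=model("scene")
for z in (.125,.111,.072,.064): print(z,(proj(S,[.5279,.0294,z])-[200,150])*6)
for d in ([.002,0],[0,.002]): print((proj(S,[.5279+d[0],.0294+d[1],.111])-proj(S,[.5279,.0294,.111]))*6)
```

```text
0.125 [282.00887592 160.02793607]
0.111 [283.39443823 190.18008945]
0.072 [287.08300748 270.44952566]
0.064 [287.8100721  286.27166786]
[4.84129347 1.69840388]
[ 2.76783785 -3.18937988]
```

Request:
step_arm(
  targets=[
    [[0, 1.2, 0, 0, 0, 0], [3, 1.2, 0, 0, 0, 0], [8, 1.2, 0, 0, 0, 0], [12, 1.2, 0, 0, 0, 0], [14, 1.2, 0, 0, 0, 0]],
  ],
)

```text
time: 18.25
ee_pos: [0.5282, 0.0292, 0.1335]
orientation: [0.96, 1.349, -0.961]
contact_force: [-0.4, -0.3, -3.2]
finger_gap: 0.0226
```

Request:
step_arm(
  targets=[
    [[2, 0, 0, 0, 0, 0], [4, 0, 0, 0, 0, 0], [6, 0, 0, 0, 0, 0], [8, 0, 0, 0, 0, 0], [10, 0, 0, 0, 0, 0]],
  ],
)

```text
time: 18.75
ee_pos: [0.5286, 0.0293, 0.124]
orientation: [0.961, 1.348, -0.961]
contact_force: [0.2, -0.4, -3.2]
finger_gap: 0.023
```

Request:
step_arm(
  targets=[
    [[2, 0, 0, 0, 0, 0], [4, 0, 0, 0, 0, 0], [6, 0, 0, 0, 0, 0], [8, 0, 0, 0, 0, 0], [8, 0, 0, 0, 0, 0]],
  ],
)

```text
time: 19.25
ee_pos: [0.5283, 0.0293, 0.1158]
orientation: [0.96, 1.349, -0.961]
contact_force: [0.7, 0.1, -2.7]
finger_gap: 0.0226
```

It's threaded onto the shaft without side force. Continuing down to the plate.

Request:
step_arm(
  targets=[
    [[2, 0, 0, 0, 0, 0], [4, 0, 0, 0, 0, 0], [6, 0, 0, 0, 0, 0], [8, 0, 0, 0, 0, 0], [8, 0, 0, 0, 0, 0]],
  ],
)

```text
time: 19.75
ee_pos: [0.5286, 0.0293, 0.1081]
orientation: [0.96, 1.348, -0.961]
contact_force: [-1.5, -0.2, 1.5]
finger_gap: 0.0225
```

Request:
step_arm(
  targets=[
    [[1, 0, 0, 0, 0, 0], [2, 0, 0, 0, 0, 0], [3, 0, 0, 0, 0, 0], [4, 0, 0, 0, 0, 0], [4, 0, 0, 0, 0, 0]],
  ],
)

```text
time: 20.25
ee_pos: [0.5286, 0.0293, 0.1043]
orientation: [0.961, 1.348, -0.961]
contact_force: [-2.0, -0.7, 4.6]
finger_gap: 0.0231
```

Request:
step_arm(
  targets=[
    [[1, 0, 0, 0, 0, 0], [2, 0, 0, 0, 0, 0], [3, 0, 0, 0, 0, 0], [3, 0, 0, 0, 0, 0], [3, 0, 0, 0, 0, 0]],
  ],
)

```text
time: 20.75
ee_pos: [0.5287, 0.0293, 0.1016]
orientation: [0.96, 1.348, -0.961]
contact_force: [-3.6, -0.3, 7.4]
finger_gap: 0.0227
```

Request:
step_arm(
  targets=[
    [[0.5, 0, 0, 0, 0, 0], [1, 0, 0, 0, 0, 0], [1.5, 0, 0, 0, 0, 0], [1.5, 0, 0, 0, 0, 0], [1.5, 0, 0, 0, 0, 0]],
  ],
)

```text
time: 21.25
ee_pos: [0.5287, 0.0293, 0.1005]
orientation: [0.96, 1.348, -0.961]
contact_force: [-4.8, -1.0, 12.6]
finger_gap: 0.0228
```

Request:
step_arm(
  targets=[
    [[0.5, 0, 0, 0, 0, 0], [0.5, 0, 0, 0, 0, 0], [0.5, 0, 0, 0, 0, 0], [0.5, 0, 0, 0, 0, 0], [0.5, 0, 0, 0, 0, 0]],
  ],
)

```text
time: 21.75
ee_pos: [0.5287, 0.0293, 0.1005]
orientation: [0.96, 1.347, -0.961]
contact_force: [-6.5, -1.4, 16.5]
finger_gap: 0.0228
```

It's seated: TCP z has stopped at 0.1005, the predicted shoulder height. I'll relieve some side load and take the push to just under 20 N.

Request:
step_arm(
  targets=[
    [[0.2, -0.5, 0, 0, 0, 0], [0.3, -0.5, 0, 0, 0, 0], [0.3, -0.5, 0, 0, 0, 0], [0.3, -0.5, 0, 0, 0, 0], [0.3, -0.5, 0, 0, 0, 0]],
  ],
)

```text
time: 22.25
ee_pos: [0.5287, 0.0294, 0.1004]
orientation: [0.96, 1.347, -0.96]
contact_force: [-5.8, -0.4, 17.8]
finger_gap: 0.0229
```

Request:
step_arm(
  targets=[
    [[0, 0, 0, 0, 0, 0], [0, 0, 0, 0, 0, 0], [0, 0, 0, 0, 0, 0], [0, 0, 0, 0, 0, 0], [0, 0, 0, 0, 0, 0]],
  ],
)

```text
time: 22.75
ee_pos: [0.5287, 0.0293, 0.1004]
orientation: [0.96, 1.347, -0.96]
contact_force: [-5.7, -0.3, 17.3]
finger_gap: 0.0228
```

Run:
```python
from h import *
np.set_printoptions(precision=4,suppress=True)
M3,b3=grab("scene","s7");M,b=grab("wrist","w17")
s,p,A=tool();print(p,s['finger_gap'],s['contact_force'],A[:,0])
cv2.imwrite("pics/c9.png",np.hstack([cv2.resize(b3[90:240,200:330],None,fx=3,fy=3,interpolation=2),cv2.resize(b[190:340,200:360],None,fx=2.5,fy=3,interpolation=2)]))
```

```text
[0.5287 0.0293 0.1005] 0.022672114886646774 [-6.0873 -0.3843 17.175 ] [ 0.0014 -0.0009 -1.    ]
```

View pics/c9.png

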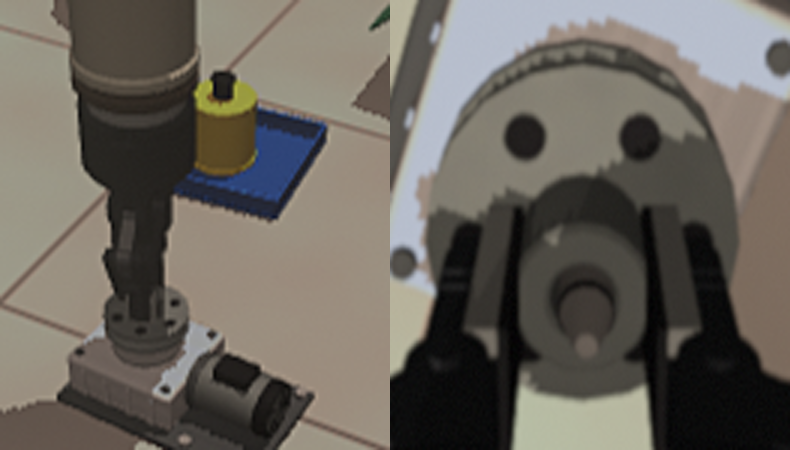

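View pics/s7.png

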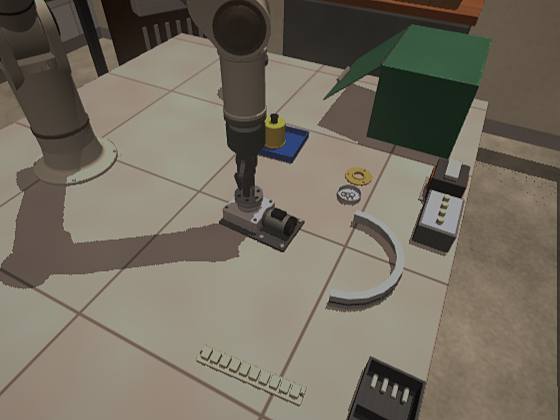

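The shaft comes up through the hub bore, the wheel sits level on the plate, the cap stands in the tray, and nothing else has moved. The push is steady at about 17–18 N, so I'm handing in.

```bash
python3 -c "
from station import manip,status
print(manip.close_job()); s=status.sense(); print(s['time'],s['contact_force'],s['ee_pos'])"
```

```text
the job is handed in; nothing more can be done
None
the job is handed in; nothing more can be done
```

The job is handed in at about 22.9 s. The cap is in the tray and the pulley is held down on the shaft, ready for your circlip. No verdict was reported back.

- **Cap:** I lifted it off by the knob, stood it near the middle of the tray and let go. The last scene picture shows it standing upright.
- **Pulley:** It went over the shaft hub up and down through the plate spring. It stopped hard with the TCP at z = 0.1005 m, the height I expected for contact with the shoulder. The wrist picture shows the shaft tip through the bore and the wheel level.
- **Push:** The last readings were steady at 17–18 N downward, with a 70 N grip.
- **Other items:** The strip, escutcheon, arc cover and tin look unmoved in the last scene picture. I checked that by eye, not by measurement.

**Disagreements:**
- **Side force:** About 6 N stayed along −x after I shifted the tool 0.5 mm to relieve it, so the bore is probably touching one side of the shaft.
- **Shaft position:** My camera and arm estimates of it differed by 1–2 mm, which is within the taper's lead-in.
- **After hand-in:** I couldn't take a reading, so the figures above are from just before.

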